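# Line up the pantry canisters by height

### The arm

A 7-joint arm with a two-finger parallel gripper is mounted at the origin on the work surface. World frame = base frame: x ahead of the robot, y to its left, z up, the work surface at z = 0. Lengths are in m, angles in rad, forces in N, time in s.
With the tool pointing down it reaches from about 0.425 to 0.925 m from the base axis. Payload 6.8 kg.
Tool frame: the origin (TCP) lies at the very end of the fingers, on their centre line; the grasp point (between the pads) lies 19 mm behind it; z points along the fingers, y is the line along which they close (so a half turn about z gives the same grasp; the last joint's range is limited). The gripper opens to 85 mm and grips with 20 to 120 N. Pads are 22 mm wide; open, the fingers measure 114 mm over their backs; the gripper's body (76 mm by 85 mm) begins 54 mm behind the grasp point. The pads swing forward as they close: fully open they stand 13 mm farther back than shut.
Start: joints at [-1.386, 0.477, 0.022, 1.555, -0.011, 1.109, -0.083], TCP at [0.195, 0.646, 0.205] pointing down, gripper open.
Joint ranges: [-2.96, 2.96], [-0.34, 2.1], [-1.41, 1.46], [0.24, 2.44], [-1.37, 4.51], [0.17, 1.92], [-2.96, 2.96]. Speed limits (rad/s): [2.39, 2.39, 3.14, 3.14, 3.14, 3.14, 3.14].

### API

Orientations are given as a unit quaternion [w, x, y, z].
In Python, from station import monitor, eyes, bot gives the robot as it stands.
- The arm moves only by the tool advance, called as name([rows], argument=value, ...), one row to a line, values as JSON. Schema: {"type":"object","properties":{"deltas":{"type":"array","items":{"type":"object","properties":{"sx":{"type":"number"},"sy":{"type":"number"},"sz":{"type":"number"},"rz":{"type":"number"},"jaw":{"type":"number"}},"additionalProperties":false,"required":["jaw"]},"minItems":1,"maxItems":20},"grip_force":{"type":"number"},"only":{"type":"string"},"quiet":{"type":"boolean"},"lines":{"type":"string"}},"required":["deltas"],"additionalProperties":false}. deltas is a list of rows, 1 to 20 of them, each an object with the fields sx, sy, sz (the shift in shares of the most that a row can go, 1 being 50 mm), rz (a turn about the tool's z in a scale on which 1.0 is pi/2 rad), jaw (the opening from 0.0 (shut) to 1.0 (fully open)); a field left out counts as zero (the opening has to be given); each row shifts and turns the commanded pose from where the row before left it, along the tool's axes as they then stand; what a row does not reach is not made up. A row lasts 1/10 s, in which the tool goes at most 0.05 m and 0.15 rad, less where a joint would pass 70% of its speed; a pose out of reach is approached as far as the arm can. The fingers move at their own pace and stop on an object; grip_force is the grip in N (left out, the last holds). Time passes only in rows, so rows that do not move let the fingers close. The tool returns the time, the measured TCP pose, the force, the opening and the grip force at its end. only (a regular expression) keeps the lines of the reply that match it, lines (a string "A,B") keeps lines A to B, and quiet returns only ok. A shift or turn number past 1, either way, is cut back to 1. Input that does not fit is refused with a message, and nothing moves.
- monitor.get_obs(): the state, without advancing time (a new reading comes with each control period).
- eyes.read_camera(name): name is "scene" or "side" or "wrist"; returns the picture (400x640x3 uint8, blue, green, red); there is no depth.
- eyes.camera_info(name): a dict with "vertical_fov" (degrees; the focal length in pixels is half the picture's height over the tangent of half this angle, whatever the lens; pixels are square), "cx", "cy" (the principal point, pixels), "view" (4x4, takes a point from world to camera coordinates); the wrist camera has in their place "hand_eye" (4x4, takes a point from camera to tool coordinates, whose origin is the TCP and whose axes are the flange's). Camera axes: x right, y up, looking along -z (the intrinsics and any distortion apply to the point x, -y, -z); pixel columns grow to the right and rows downward; lengths in m; the calibration is good to about 2 mm. A picture is of the moment at which its call begins: read the wrist's pose just before it. camera_info takes no time and is no camera call.
- bot.hand_in(): hands the job in; it is judged then, once.
The state is a dict: "t": time; "q": joint angles; "joint_vel": joint speeds; "joint_torque": joint torques, N m; "eef_pos": TCP position; "tool_rot": TCP orientation; "contact_force": force on the tool from outside, world axes, zero at the start; "torque": the same for the moment, N m; "gripper_width": opening from 0.0 (shut) to 1.0 (fully open); "grasp_force": force on a finger pad.
Only numpy, scipy, OpenCV 4.12 (cv2) and the standard library are available. Lean on these libraries where they do the work, as an engineer would, in place of code of your own. Each camera call takes 0.05 s, during which the arm holds its last target. There are 200 camera calls.

### The job

Stand the four aluminium canisters upright on the row of cork discs, one centred on each disc, in order of height: the tallest on the disc next to the white plastic bin, stepping down to the shortest on the disc next to the stack of ramekins. Leave the bin and the ramekins where they stand.

Things in the scene. Friction and masses are not known exactly. Their poses are not given: they have to be found in the camera images.
- tin_a: the tallest brushed-aluminium canister with a screw-top lid closed tight: an upright round tin 122 mm tall, 52 mm across the lid (the body below the lid is 2 mm narrower), flat on top, about 200 g. Origin at the centre of its underside, z up its axis. At the start it stands on the shelf board (z = 0) in the row nearest the robot
- tin_b: the second tallest (and widest) brushed-aluminium canister with a screw-top lid closed tight: an upright round tin 100 mm tall, 64 mm across the lid (the body below the lid is 2 mm narrower), flat on top, about 250 g. Origin at the centre of its underside, z up its axis. At the start it stands on the shelf board (z = 0) in the row nearest the robot
- tin_c: the third tallest (and narrowest) brushed-aluminium canister with a screw-top lid closed tight: an upright round tin 78 mm tall, 46 mm across the lid (the body below the lid is 2 mm narrower), flat on top, about 100 g. Origin at the centre of its underside, z up its axis. At the start it stands on the shelf board (z = 0) in the row nearest the robot
- tin_d: the shortest brushed-aluminium canister with a screw-top lid closed tight: an upright round tin 56 mm tall, 58 mm across the lid (the body below the lid is 2 mm narrower), flat on top, about 130 g. Origin at the centre of its underside, z up its axis. At the start it stands on the shelf board (z = 0) in the row nearest the robot
- disc1: cork disc, 72 mm across, 3 mm thick, fixed on the spruce strip: the leftmost of the row (largest y, on the robot's left). Origin at the centre of its underside, which is 12 mm above the shelf board; its upper face is 15 mm above the shelf board. The four discs lie in a straight row with centres 90 mm apart along a fixed strip 110 mm wide, 370 mm long and 12 mm thick
- disc2: cork disc, 72 mm across, 3 mm thick, fixed on the spruce strip: the second from the left. Origin at the centre of its underside, which is 12 mm above the shelf board; its upper face is 15 mm above the shelf board
- disc3: cork disc, 72 mm across, 3 mm thick, fixed on the spruce strip: the third from the left. Origin at the centre of its underside, which is 12 mm above the shelf board; its upper face is 15 mm above the shelf board
- disc4: cork disc, 72 mm across, 3 mm thick, fixed on the spruce strip: the rightmost of the row (smallest y, on the robot's right). Origin at the centre of its underside, which is 12 mm above the shelf board; its upper face is 15 mm above the shelf board
- bin: open white plastic bin with a grey pull-out tray beneath (its pull on the side away from the robot), 130 mm by 110 mm and 90 mm tall, about 0.6 kg, loose. It stands just beyond one end of the row of discs (either end; its centre is about 145 mm from the centre of the disc next to it). Origin at the centre of its underside
- ramekins: stack of three nested white ceramic ramekins, 91 mm across and 76 mm tall, about 0.7 kg, loose, standing just beyond the other end of the row of discs. Origin at the centre of the stack's underside
There are look-alikes about, which are no part of the job. Leave any blue or green look-alike of the tin_d alone.

How it is judged:
By the outcome, as a careful person would: the job done as asked, in the order asked, and still so for the second after the job is handed in, with the robot touching nothing.
It also fails if it takes over 112 s, if anything falls off the work surface, if the arm or the gripper's body presses on something with over 40 N, if the wrist force passes 120 N, or if a joint passes its speed limit or range.

## Working session

There is one attempt and no reset: what is moved stays moved. The work goes in short steps, Python scripts to look and compute and a tool call to move; the robot and the scene stay as the last step left them, time stands still between calls to the robot, and variables do not carry over. Pictures are saved under pics/ and viewed, at most 14 in all, crops included, and the job is handed in when it is done.

```bash
mkdir -p pics; ls
```

Run:
```python
from station import monitor, eyes, bot
import cv2,numpy as np
o=monitor.get_obs();print({k:np.round(v,3).tolist() for k,v in o.items()})
for n in("scene","side","wrist"):
    cv2.imwrite(f"pics/{n}0.png",eyes.read_camera(n)); print(n,eyes.camera_info(n))
```

```text
pics
{'t': 0.0, 'q': [-1.386, 0.478, 0.022, 1.556, -0.012, 1.109, -0.083], 'joint_vel': [0.001, -0.003, 0.0, 0.0, -0.001, -0.0, -0.0], 'joint_torque': [-0.0, -59.646, 1.608, -28.12, 0.012, 0.009, -0.0], 'eef_pos': [0.195, 0.646, 0.204], 'tool_rot': [-0.0, 0.146, 0.989, -0.001], 'contact_force': [-0.024, -0.06, -0.584], 'torque': [-0.001, -0.04, 0.005], 'grasp_force': 0.0, 'gripper_width': 0.999}
scene {'vertical_fov': 48.21050950575406, 'cx': 328.8437104512088, 'cy': 199.57370930250923, 'view': array([[-0.06049155,  0.99812266, -0.009588  , -0.00280186],
       [-0.80960563, -0.04344338,  0.58536433,  0.41317653],
       [ 0.58384886,  0.0431721 ,  0.81071368, -1.3347985 ],
       [ 0.        ,  0.        ,  0.        ,  1.        ]])}
side {'vertical_fov': 48.30426977634611, 'cx': 316.5395475622739, 'cy': 197.4474885958462, 'view': array([[ 0.68528054, -0.72827824, -0.00117667, -0.35564403],
       [ 0.46114757,  0.43266966,  0.77468696, -0.2707651 ],
       [-0.56367854, -0.53142052,  0.63234384, -0.65960614],
       [ 0.        ,  0.        ,  0.        ,  1.        ]])}
wrist {'vertical_fov': 63.6464026282155, 'cx': 323.0986101567768, 'cy': 203.9876132536201, 'hand_eye': array([[ 5.02740410e-04,  9.62302316e-01,  2.71981618e-01,
         6.95796043e-02],
       [ 9.99999787e-01, -3.70864989e-04, -5.36271777e-04,
         2.32989282e-03],
       [-4.15187113e-04,  2.71981830e-01, -9.62302298e-01,
        -1.69837718e-01],
       [ 0.00000000e+00,  0.00000000e+00,  0.00000000e+00,
         1.00000000e+00]])}
```

View pics/scene0.png

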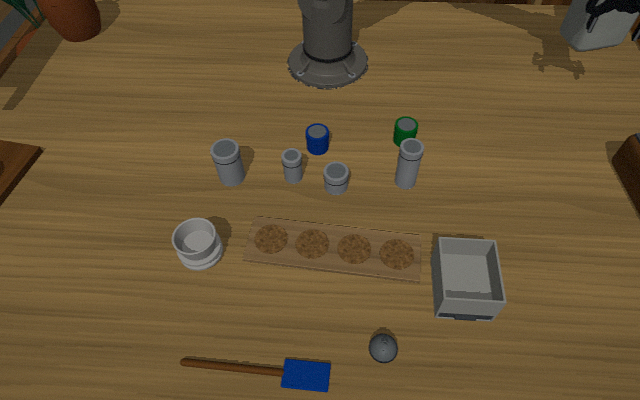

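View pics/side0.png

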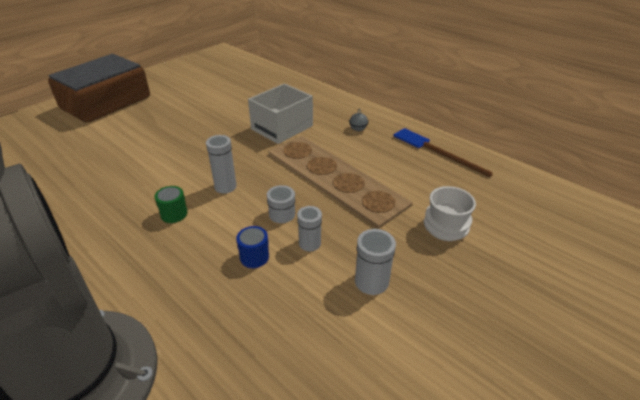

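Create h.py:
```python
import cv2,numpy as np
from scipy.optimize import least_squares
from station import monitor,eyes,bot
def cam(n,o=None):
    i=eyes.camera_info(n); f=200/np.tan(np.radians(i["vertical_fov"])/2)
    if n=="wrist":
        from scipy.spatial.transform import Rotation as R
        T=np.eye(4);q=np.array(o["tool_rot"]);T[:3,:3]=R.from_quat(q[[1,2,3,0]]).as_matrix();T[:3,3]=o["eef_pos"];P=T@i["hand_eye"]
    else: P=np.linalg.inv(i["view"])
    return f,i["cx"],i["cy"],P
def cast(c,uv,z):
    f,cx,cy,P=c; uv=np.asarray(uv,float).reshape(-1,2)
    d=np.c_[(uv[:,0]-cx)/f,-(uv[:,1]-cy)/f,-np.ones(len(uv))]@P[:3,:3].T
    return (P[:3,3]+d*((z-P[2,3])/d[:,2])[:,None])[:,:2]
def proj(c,p):
    f,cx,cy,P=c; q=np.linalg.inv(P)@np.r_[p,1]; return cx+f*q[0]/-q[2],cy-f*q[1]/-q[2]
def rim(c,cnt,z,R):
    """centre of a circle radius R at height z from far half of a silhouette"""
    p=cast(c,cnt.reshape(-1,2)+0.0,z); v=p.mean(0)-c[3][:2,3]; v/=np.linalg.norm(v)
    s=p@v; w=np.array([-v[1],v[0]]); l=p@w; top=p[s>s.max()-R]
    x=(s.max()-R)*v+w*(top@w).mean()
    for _ in range(8):
        k=p[(p-x)@v>0.15*R]
        r=least_squares(lambda y:np.linalg.norm(k-y,axis=1)-R,x,loss="soft_l1",f_scale=.001); x=r.x
    return x,np.abs(r.fun).mean()
def tinmask(im):
    hsv=cv2.cvtColor(im,cv2.COLOR_BGR2HSV)
    m=((hsv[...,1]<60)&(hsv[...,2]>70)).astype(np.uint8)*255
    return cv2.morphologyEx(cv2.morphologyEx(m,cv2.MORPH_CLOSE,np.ones((5,5))),cv2.MORPH_OPEN,np.ones((3,3)))
def at(m,uv):
    cs=cv2.findContours(m,cv2.RETR_EXTERNAL,cv2.CHAIN_APPROX_NONE)[0]
    return max(cs,key=lambda c:cv2.pointPolygonTest(c,uv,True))
TIN=dict(a=(.122,.026),b=(.100,.032),c=(.078,.023),d=(.056,.029))
SEED=dict(scene=dict(a=(407,170),b=(230,168),c=(292,170),d=(336,182)),side=dict(a=(223,170),b=(374,270),c=(310,232),d=(281,207)))
DISC=dict(scene=[(397,254),(354,249),(312,244),(271,239)],side=[(298,151),(322,165),(348,182),(379,202)])
```

Run:
```python
from h import *
for n in("scene","side"):
    im=cv2.imread(f"pics/{n}0.png");c=cam(n);m=tinmask(im)
    hsv=cv2.cvtColor(im,cv2.COLOR_BGR2HSV)
    for t,s in SEED[n].items():
        k=at(m,s);x,e=rim(c,k,*TIN[t]);print(n,t,x.round(4),round(e*1e3,2),cv2.boundingRect(k),"foot px",np.round(proj(c,[*x,0])))
    for u in DISC[n]: print(u,hsv[u[1],u[0]],"strip",end=" ")
    print(hsv[247,333] if n=="scene" else hsv[157,310])
    for nm,s in (dict(blue=(317,143),green=(405,138)) if n=="scene" else dict(blue=(253,250),green=(171,207))).items():
        mm=((hsv[...,1]>150)&((abs(hsv[...,0].astype(int)-(118 if nm=="blue" else 65)))<18)).astype(np.uint8)*255
        mm=cv2.morphologyEx(mm,cv2.MORPH_CLOSE,np.ones((9,9)))
        x,e=rim(c,at(mm,s),.056,.029);print(nm,x.round(3),round(e*1e3,2))
    for d in DISC[n]: print("disc~",cast(c,d,.015).round(3))
im=cv2.imread("pics/scene0.png")
cv2.imwrite("pics/crop0.png",cv2.resize(im[110:330,160:520],None,fx=2.2,fy=2.2,interpolation=cv2.INTER_CUBIC))
```

```text
scene a [0.4462 0.2104] 0.57 (395, 138, 29, 51) foot px [404. 182.]
scene b [ 0.4536 -0.2028] 0.78 (210, 138, 33, 48) foot px [232. 177.]
scene c [ 0.4465 -0.0556] 0.67 (281, 148, 21, 36) foot px [293. 177.]
scene d [0.4688 0.0473] 0.79 (323, 161, 26, 34) foot px [336. 186.]
(397, 254) [ 16 162  93] strip (354, 249) [ 15 149  96] strip (312, 244) [ 16 141  96] strip (271, 239) [ 15 143  96] strip [ 18 126 109]
blue [ 0.349 -0.004] 0.86
green [0.314 0.212] 0.92
disc~ [[0.652 0.185]]
disc~ [[0.645 0.095]]
disc~ [[0.638 0.006]]
disc~ [[ 0.63  -0.083]]
side a [0.4403 0.2124] 0.72 (206, 135, 30, 58) foot px [225. 187.]
side b [ 0.4484 -0.2022] 0.63 (355, 228, 41, 67) foot px [371. 281.]
side c [0.4484 0.0325] 1.17 (267, 185, 55, 66) foot px [282. 221.]
side d [0.4626 0.0489] 0.85 (267, 185, 55, 66) foot px [282. 215.]
(298, 151) [ 16 133 115] strip (322, 165) [ 16 131 111] strip (348, 182) [ 15 124 113] strip (379, 202) [ 16 129 113] strip [ 16 108 127]
blue [ 0.339 -0.01 ] 2.31
green [0.29  0.174] 7.2
disc~ [[0.643 0.18 ]]
disc~ [[0.64  0.096]]
disc~ [[0.631 0.007]]
disc~ [[ 0.622 -0.087]]
```

View pics/crop0.png

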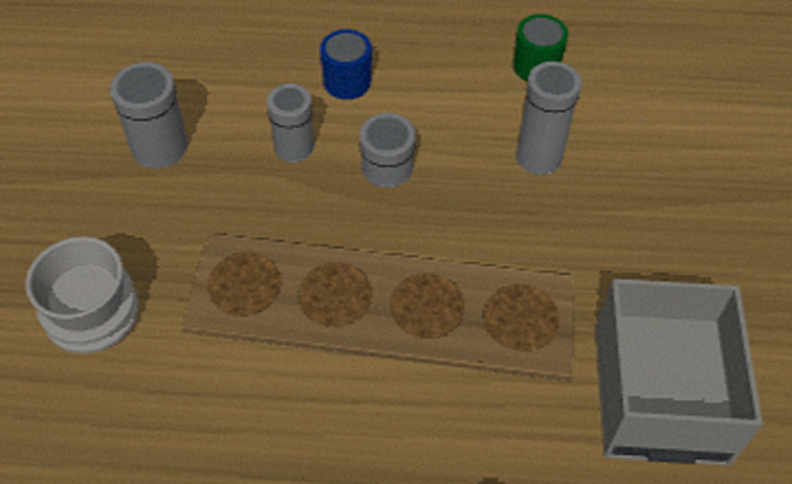

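Total 22 rows -> two calls. Then view.

Candidates (scene): silver tins a (407,165), b (228,160), c (292,165) and d (336,178). The look-alikes are blue (317,138) and green (405,130). The crop confirms all four silver picks. The bin is on the +y side, so the order is a→disc1 through d→disc4.

Units first: shifts go in shares of 50 mm and turns go in shares of pi/2 rad. So -0.03 m is -0.6, -0.029 m is -0.58.

advance([
  {"sx": -0.6, "sy": -0.58, "sz": -0.2, "jaw": 1},
  {"sx": -0.6, "sy": -0.58, "sz": -0.2, "jaw": 1},
  {"sx": -0.6, "sy": -0.58, "sz": -0.2, "jaw": 1},
  {"sx": -0.6, "sy": -0.58, "sz": -0.2, "jaw": 1},
  {"sx": -0.6, "sy": -0.58, "sz": -0.2, "jaw": 1},
  {"sx": -0.6, "sy": -0.58, "sz": -0.2, "jaw": 1},
  {"sx": -0.6, "sy": -0.58, "sz": -0.2, "jaw": 1},
  {"sx": -0.6, "sy": -0.58, "sz": -0.2, "jaw": 1},
  {"sx": -0.6, "sy": -0.58, "jaw": 1},
  {"sx": -0.6, "sy": -0.58, "jaw": 1},
  {"sx": -0.6, "sy": -0.58, "jaw": 1},
  {"sx": -0.6, "sy": -0.58, "jaw": 1},
], grip_force=40)

```text
t: 1.35
eef_pos: [0.4395, 0.2075, 0.2852]
tool_rot: [-0.0, 0.146, 0.989, 0.0]
contact_force: [0.6, 0.2, 0.3]
gripper_width: 1.0
grasp_force: 0.0
```

advance([
  {"rz": 0.0866, "jaw": 1},
  {"rz": 0.0866, "jaw": 1},
  {"rz": 0.0866, "jaw": 1},
  {"rz": 0.0866, "jaw": 1},
  {"rz": 0.0866, "jaw": 1},
  {"rz": 0.0866, "jaw": 1},
  {"rz": 0.0866, "jaw": 1},
  {"rz": 0.0866, "jaw": 1},
  {"rz": 0.0866, "jaw": 1},
  {"rz": 0.0866, "jaw": 1},
  {"jaw": 1},
  {"jaw": 1},
])

```text
t: 2.55
eef_pos: [0.4389, 0.2092, 0.2851]
tool_rot: [-0.0, 0.734, 0.679, -0.0]
contact_force: [-0.1, 0.5, 0.5]
gripper_width: 1.001
grasp_force: 0.0
```

Run:
```python
from h import *
o=monitor.get_obs();cv2.imwrite("pics/w1.png",eyes.read_camera("wrist"));np.save("o1.npy",o,allow_pickle=True)
print(o["q"],o["tool_rot"])
c=cam("wrist",o)
for p in([.443,.211,.122],[.448,-.0556,.078],[.466,.048,.056],[.647,.183,.015],[.642,.095,.015]):print(np.round(proj(c,p)))
```

```text
[-0.90673846  0.07946297  0.35896045  1.90999105 -0.03049149  1.15761407
 -0.61484129] [-4.26409107e-05  7.34233813e-01  6.78896671e-01 -1.23467520e-04]
[327. 181.]
[344. 360.]
[352. 286.]
[475. 174.]
[468. 234.]
```

View pics/w1.png

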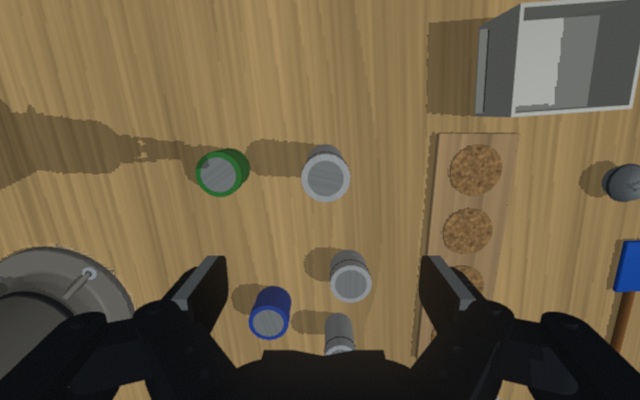

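Wrist view: tin a's lid is at (326,176), d at (350,280), c at (340,340). Discs 1 and 2 are at (476,170) and (468,231), and the bin is at top right. All agree with the projections to within a few pixels.

Add to h.py:
```python
def disc(c,im,uv,r=60):
    g=cv2.GaussianBlur(im,(5,5),0).astype(float); u,v=map(int,uv)
    x0,y0=max(u-r,0),max(v-r,0); s=g[y0:v+r,x0:u+r]; s=s[...,0]/s[...,2]   # blue/red: cork is redder
    q=cv2.normalize(s,None,0,255,cv2.NORM_MINMAX).astype(np.uint8)
    m=cv2.threshold(q,0,255,cv2.THRESH_BINARY_INV+cv2.THRESH_OTSU)[1]
    m=cv2.morphologyEx(cv2.morphologyEx(m,cv2.MORPH_CLOSE,np.ones((5,5))),cv2.MORPH_OPEN,np.ones((5,5)))
    k=at(m,(u-x0,v-y0)); p=cast(c,cv2.convexHull(k).reshape(-1,2)+[x0,y0],.015)
    (x,y),R=cv2.minEnclosingCircle((p*1000).astype(np.float32)); return np.array([x,y])/1000,R
```

Run:
```python
from h import *
o=np.load("o1.npy",allow_pickle=True).item();im=cv2.imread("pics/w1.png");c=cam("wrist",o);m=tinmask(im)
for t,s in dict(a=(326,178),d=(350,284)).items():
    k=at(m,s);x,e=rim(c,k,*TIN[t]);print(t,x.round(4),round(e*1e3,2),cv2.boundingRect(k))
for s in((476,170),(468,231)):
    x,R=disc(c,im,s,36);print(x.round(4),round(R,1))
for n,r in(("scene",24),("side",22)):
    i2=cv2.imread(f"pics/{n}0.png")
    for s in DISC[n]:
        x,R=disc(cam(n),i2,s,r);print(n,x.round(4),round(R,1))
```

```text
a [0.4415 0.2154] 0.3 (301, 145, 49, 57)
d [0.4643 0.0514] 0.38 (330, 250, 42, 53)
[0.6475 0.1886] 35.8
[0.6424 0.0985] 80.1
scene [0.6505 0.1842] 35.7
scene [0.6435 0.0945] 35.9
scene [0.6356 0.0055] 36.0
scene [ 0.6282 -0.084 ] 35.6
side [0.6511 0.1847] 109.8
side [0.6392 0.0975] 36.5
side [0.6312 0.007 ] 35.5
side [ 0.624 -0.083] 35.5
```

In the tool's units: 0.04 m is 0.8, 0.004 m is 0.08.

advance([
  {"sx": 0.08, "sy": 0.066, "sz": 0.7, "jaw": 1},
  {"sz": 0.8, "jaw": 1},
  {"sz": 0.8, "jaw": 1},
  {"sz": 0.8, "jaw": 1},
  {"sz": 0.6, "jaw": 1},
  {"sz": 0.4, "jaw": 1},
  {"jaw": 1},
  {"jaw": 0},
  {"jaw": 0},
  {"jaw": 0},
  {"jaw": 0},
  {"jaw": 0},
  {"jaw": 0},
  {"jaw": 0},
  {"jaw": 0},
], grip_force=40)

```text
t: 4.1
eef_pos: [0.4437, 0.2137, 0.0819]
tool_rot: [-0.0, 0.735, 0.678, 0.002]
contact_force: [-1.5, 0.7, 4.8]
gripper_width: 0.577
grasp_force: 40.5
```

In the tool's units: 0.034 m is 0.68, -0.02 m is -0.4.

advance([
  {"sz": -0.4, "jaw": 0},
  {"sz": -0.6, "jaw": 0},
  {"sz": -0.4, "jaw": 0},
  {"sx": -0.02, "sy": 0.4, "jaw": 0},
  {"sx": -0.034, "sy": 0.68, "jaw": 0},
  {"sx": -0.034, "sy": 0.68, "jaw": 0},
  {"sx": -0.034, "sy": 0.68, "jaw": 0},
  {"sx": -0.034, "sy": 0.68, "jaw": 0},
  {"sx": -0.032, "sy": 0.61, "jaw": 0},
  {"sx": -0.02, "sy": 0.4, "jaw": 0},
  {"jaw": 0},
  {"jaw": 0},
  {"jaw": 0},
])

```text
t: 5.4
eef_pos: [0.6465, 0.1862, 0.1504]
tool_rot: [-0.0, 0.735, 0.678, -0.0]
contact_force: [-0.4, 0.2, -1.6]
gripper_width: 0.576
grasp_force: 42.4
```

Run:
```python
from h import *
o=monitor.get_obs();print(o["eef_pos"].round(4),o["tool_rot"])
cv2.imwrite("pics/w2.png",eyes.read_camera("wrist"))
```

```text
[0.6465 0.1862 0.1504] [-4.42015343e-04  7.35191224e-01  6.77859618e-01 -8.14537627e-05]
```

View pics/w2.png

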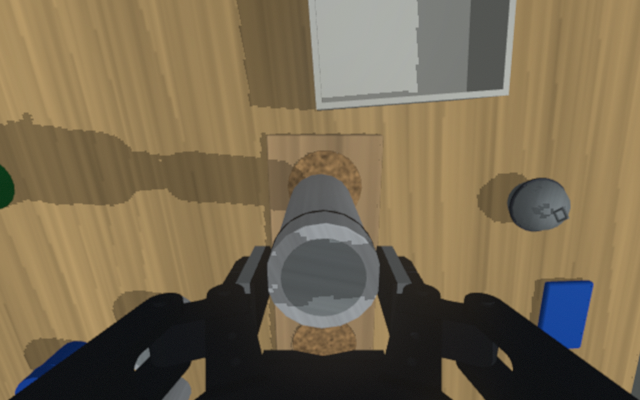

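The tin hangs straight above disc 1 (the disc is visible at (325,180)). Lower and release.

In the tool's units: 0.02 m is 0.4, 0.001 m is 0.02.

advance([
  {"sx": 0.02, "sy": 0.04, "sz": 0.4, "jaw": 0},
  {"sz": 0.36, "jaw": 0},
  {"sz": 0.2, "jaw": 0},
  {"sz": 0.08, "jaw": 0},
  {"sz": 0.02, "jaw": 0},
  {"jaw": 0},
])

```text
t: 6.05
eef_pos: [0.6501, 0.1866, 0.0979]
tool_rot: [0.0, 0.735, 0.678, 0.001]
contact_force: [0.0, 0.2, -1.0]
gripper_width: 0.577
grasp_force: 42.4
```

advance([
  {"jaw": 0.65},
  {"jaw": 0.75},
  {"jaw": 1},
  {"jaw": 1},
  {"jaw": 1},
])

```text
t: 6.55
eef_pos: [0.6498, 0.1865, 0.0974]
tool_rot: [0.0, 0.735, 0.678, 0.0]
contact_force: [0.1, -0.8, -0.0]
gripper_width: 1.002
grasp_force: 0.0
```

advance([
  {"sz": -0.6, "jaw": 1},
  {"sz": -0.9, "jaw": 1},
  {"sz": -0.9, "jaw": 1},
  {"sz": -0.9, "jaw": 1},
  {"sz": -0.4, "jaw": 1},
  {"jaw": 1},
  {"jaw": 1},
])

```text
t: 7.25
eef_pos: [0.6495, 0.1865, 0.282]
tool_rot: [-0.0, 0.735, 0.678, 0.0]
contact_force: [-0.1, 0.4, -0.1]
gripper_width: 0.998
grasp_force: 0.0
```

Run:
```python
from h import *
o=monitor.get_obs();im=eyes.read_camera("wrist");cv2.imwrite("pics/w3.png",im);np.save("o3.npy",o,allow_pickle=True)
i2=eyes.read_camera("scene");cv2.imwrite("pics/s3.png",i2)
print(o["eef_pos"].round(4),o["tool_rot"].round(3));c=cam("wrist",o)
print("wrist px",proj(c,[.649,.187,.137]))
for n,i,cc,s in(("wrist",im,c,proj(c,[.649,.187,.130])),("scene",i2,cam("scene"),proj(cam("scene"),[.649,.187,.1]))):
    k=at(tinmask(i),tuple(map(float,s)));x,e=rim(cc,k,.137,.026);print(n,x.round(4),round(e*1e3,2),cv2.boundingRect(k))
for u in((.642,.0965,.015),(.635,.006,.015),(.628,-.084,.015)):
    s=proj(c,u);print(np.round(s), *disc(c,im,s,42))
```

```text
[0.6495 0.1865 0.282 ] [-0.     0.735  0.678  0.   ]
wrist px (np.float64(322.64118979144985), np.float64(186.7278456850157))
wrist [0.6477 0.1881] 0.31 (296, 149, 52, 63)
scene [0.652  0.1833] 0.46 (385, 211, 33, 53)
[323. 230.] [0.64101709 0.0939789 ] 87.29005432128906
[323. 286.] [0.63346448 0.00906765] 35.64425277709961
[323. 337.] [ 0.62906934 -0.06072169] 83.39529418945312
```

View pics/w3.png

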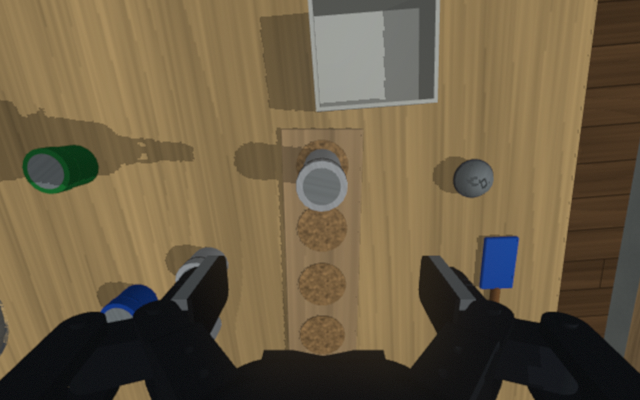

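Tin a and disc 1 agree in both cameras to about 1.5 mm, so a is placed. On to tin b, measured from above.

In the tool's units: -0.038 m is -0.76, -0.016 m is -0.32.

advance([
  {"sx": -0.4, "sy": -0.16, "jaw": 1},
  {"sx": -0.76, "sy": -0.32, "jaw": 1},
  {"sx": -0.76, "sy": -0.32, "jaw": 1},
  {"sx": -0.76, "sy": -0.32, "jaw": 1},
  {"sx": -0.76, "sy": -0.32, "jaw": 1},
  {"sx": -0.76, "sy": -0.32, "jaw": 1},
  {"sx": -0.76, "sy": -0.32, "jaw": 1},
  {"sx": -0.76, "sy": -0.32, "jaw": 1},
  {"sx": -0.76, "sy": -0.32, "jaw": 1},
  {"sx": -0.76, "sy": -0.32, "jaw": 1},
  {"sx": -0.76, "sy": -0.28, "jaw": 1},
  {"sx": -0.04, "jaw": 1},
  {"jaw": 1},
  {"jaw": 1},
])

```text
t: 8.75
eef_pos: [0.4515, -0.1993, 0.2814]
tool_rot: [-0.001, 0.735, 0.678, -0.0]
contact_force: [-0.3, -0.5, -0.9]
gripper_width: 1.0
grasp_force: 0.0
```

Create look.py:
```python
import sys
from h import *
f,jobs=sys.argv[1],eval(sys.argv[2])   # [(tin,x,y,zbase)]
o=monitor.get_obs();im=eyes.read_camera("wrist");cv2.imwrite(f"pics/{f}.png",im);c=cam("wrist",o);m=tinmask(im)
print(o["eef_pos"].round(4),o["tool_rot"].round(4),o["q"].round(2))
X=o["eef_pos"][:2]; a=2*np.arctan2(o["tool_rot"][2],o["tool_rot"][1]); B=np.array([[np.cos(a),np.sin(a)],[np.sin(a),-np.cos(a)]])
for t,x,y,z in jobs:
    h,R=TIN[t];s=proj(c,[x,y,z+h])
    try:
        k=at(m,tuple(map(float,s)));p,e=rim(c,k,z+h,R);print(t,np.round(s),"->",p.round(4),round(e*1e3,2),cv2.boundingRect(k),"tool dxy",(B@(p-X)).round(4))
    except Exception as ex: print(t,np.round(s),ex)
```

```bash
python3 look.py w4 "[('b',.451,-.201,0),('c',.445,-.053,0),('d',.466,.049,0)]"
```

```text
[ 0.4515 -0.1993  0.2814] [-7.000e-04  7.349e-01  6.781e-01 -4.000e-04] [-0.27  0.1   0.62  1.91 -0.06  1.15  0.29]
b [323. 182.] -> [ 0.4496 -0.1994] 0.34 (293, 145, 58, 64) tool dxy [-0.0003 -0.0019]
c [306.  40.] -> [ 0.4423 -0.0526] 0.26 (282, 15, 44, 56) tool dxy [ 0.1454 -0.021 ]
d [318. -65.] -> [ 0.4429 -0.0537] 1.64 (282, 15, 44, 56) tool dxy [ 0.1444 -0.0203]
```

In the tool's units: 0.045 m is 0.9, 0.04 m is 0.8.

advance([
  {"sz": 0.6, "jaw": 1},
  {"sz": 0.8, "jaw": 1},
  {"sz": 0.9, "jaw": 1},
  {"sz": 0.9, "jaw": 1},
  {"sz": 0.8, "jaw": 1},
  {"sz": 0.4, "jaw": 1},
  {"sz": 0.06, "jaw": 1},
  {"jaw": 0},
  {"jaw": 0},
  {"jaw": 0},
  {"jaw": 0},
  {"jaw": 0},
  {"jaw": 0},
  {"jaw": 0},
], grip_force=40)

```text
t: 10.2
eef_pos: [0.4522, -0.2008, 0.0605]
tool_rot: [0.001, 0.735, 0.678, 0.001]
contact_force: [-3.2, 0.3, 8.6]
gripper_width: 0.716
grasp_force: 44.0
```

advance([
  {"sz": -0.4, "jaw": 0},
  {"sz": -0.6, "jaw": 0},
  {"sz": -0.6, "jaw": 0},
  {"sz": -0.6, "jaw": 0},
  {"sz": -0.6, "jaw": 0},
  {"jaw": 0},
])

```text
t: 10.8
eef_pos: [0.454, -0.2016, 0.2032]
tool_rot: [0.003, 0.736, 0.677, 0.003]
contact_force: [0.7, -0.4, -1.7]
gripper_width: 0.712
grasp_force: 45.1
```

In the tool's units: 0.036 m is 0.72, 0.025 m is 0.5.

advance([
  {"sx": 0.4, "sy": 0.2, "jaw": 0},
  {"sx": 0.72, "sy": 0.38, "jaw": 0},
  {"sx": 0.72, "sy": 0.38, "jaw": 0},
  {"sx": 0.72, "sy": 0.38, "jaw": 0},
  {"sx": 0.72, "sy": 0.38, "jaw": 0},
  {"sx": 0.72, "sy": 0.38, "jaw": 0},
  {"sx": 0.72, "sy": 0.38, "jaw": 0},
  {"sx": 0.72, "sy": 0.38, "jaw": 0},
  {"sx": 0.5, "sy": 0.24, "jaw": 0},
  {"sx": 0.3, "sy": 0.16, "jaw": 0},
  {"jaw": 0},
  {"jaw": 0},
])

```text
t: 12.0
eef_pos: [0.6386, 0.0954, 0.1985]
tool_rot: [0.0, 0.736, 0.677, -0.001]
contact_force: [-1.5, -0.6, -2.7]
gripper_width: 0.712
grasp_force: 45.0
```

In the tool's units: 0.04 m is 0.8, 0.015 m is 0.3.

advance([
  {"sx": 0.048, "sy": 0.064, "sz": 0.6, "jaw": 0},
  {"sz": 0.8, "jaw": 0},
  {"sz": 0.5, "jaw": 0},
  {"sz": 0.3, "jaw": 0},
  {"sz": 0.12, "jaw": 0},
  {"sz": 0.06, "jaw": 0},
  {"jaw": 0},
  {"jaw": 0},
])

```text
t: 12.8
eef_pos: [0.6437, 0.0991, 0.0815]
tool_rot: [0.001, 0.736, 0.677, 0.001]
contact_force: [-0.5, -0.1, -2.2]
gripper_width: 0.713
grasp_force: 45.0
```

In the tool's units: 0.003 m is 0.06, 0.002 m is 0.04.

advance([
  {"sx": -0.03, "sy": -0.03, "sz": 0.06, "jaw": 0},
  {"sz": 0.04, "jaw": 0},
  {"sz": 0.02, "jaw": 0},
  {"jaw": 0},
])

```text
t: 13.2
eef_pos: [0.6413, 0.0979, 0.0757]
tool_rot: [-0.0, 0.736, 0.678, 0.0]
contact_force: [-4.5, 0.0, 8.9]
gripper_width: 0.714
grasp_force: 46.1
```

In the tool's units: -0.045 m is -0.9, -0.035 m is -0.7.

advance([
  {"jaw": 0.78},
  {"jaw": 0.88},
  {"jaw": 1},
  {"jaw": 1},
  {"jaw": 1},
  {"sz": -0.6, "jaw": 1},
  {"sz": -0.9, "jaw": 1},
  {"sz": -0.9, "jaw": 1},
  {"sz": -0.9, "jaw": 1},
  {"sz": -0.7, "jaw": 1},
  {"jaw": 1},
  {"jaw": 1},
])

```text
t: 14.4
eef_pos: [0.6415, 0.0978, 0.2749]
tool_rot: [0.0, 0.736, 0.678, 0.001]
contact_force: [-0.1, 0.4, -0.5]
gripper_width: 1.003
grasp_force: 0.0
```

```bash
python3 look.py w5 "[('b',.641,.098,.015),('a',.648,.188,.015)]"
```

Run:
```python
from h import *
i=eyes.read_camera("scene");cv2.imwrite("pics/s5.png",i);c=cam("scene")
for t,p in dict(a=(.651,.1835),b=(.643,.095)).items():
    h,R=TIN[t];k=at(tinmask(i),tuple(map(float,proj(c,[*p,h*.7]))));x,e=rim(c,k,h+.015,R);print(t,x.round(4),e,cv2.boundingRect(k))
```

```text
[0.6415 0.0978 0.2749] [3.000e-04 7.355e-01 6.775e-01 9.000e-04] [-0.61  0.41  0.51  1.57 -0.21  1.22 -0.15]
b [322. 184.] -> [0.6386 0.0984] 0.26 (290, 146, 61, 68) tool dxy [ 0.0004 -0.0029]
a [322.  91.] -> [0.6476 0.1873] 0.2 (293, 61, 58, 61) tool dxy [ 0.0897 -0.0012]
a [0.652  0.1833] 0.0004634280536072064 (385, 211, 33, 53)
b [0.6428 0.0946] 0.0005156219369477518 (339, 209, 34, 51)
```

In the tool's units: -0.03 m is -0.6, -0.027 m is -0.54.

advance([
  {"sx": -0.24, "sy": -0.26, "jaw": 1},
  {"sx": -0.54, "sy": -0.6, "jaw": 1},
  {"sx": -0.54, "sy": -0.6, "jaw": 1},
  {"sx": -0.54, "sy": -0.6, "jaw": 1},
  {"sx": -0.54, "sy": -0.6, "jaw": 1},
  {"sx": -0.54, "sy": -0.6, "jaw": 1},
  {"sx": -0.4, "sy": -0.42, "jaw": 1},
  {"jaw": 1},
  {"jaw": 1},
  {"jaw": 1},
])

```text
t: 15.5
eef_pos: [0.4445, -0.0527, 0.2737]
tool_rot: [-0.0, 0.735, 0.678, -0.0]
contact_force: [0.1, 0.1, 0.4]
gripper_width: 1.003
grasp_force: 0.0
```

```bash
python3 look.py w6 "[('c',.4423,-.053,0),('d',.465,.05,0)]"
```

```text
[ 0.4445 -0.0527  0.2737] [-1.000e-04  7.351e-01  6.780e-01 -4.000e-04] [-0.59  0.    0.58  2.01  0.    1.13 -0.09]
c [321. 178.] -> [ 0.4424 -0.0516] 0.32 (302, 151, 40, 46) tool dxy [ 0.001  -0.0021]
d [334.  83.] -> [0.4639 0.0504] 0.3 (308, 55, 52, 54) tool dxy [0.1043 0.0111]
```

In the tool's units: 0.045 m is 0.9, 0.04 m is 0.8.

advance([
  {"sx": 0.02, "sz": 0.6, "jaw": 1},
  {"sz": 0.9, "jaw": 1},
  {"sz": 0.9, "jaw": 1},
  {"sz": 0.9, "jaw": 1},
  {"sz": 0.8, "jaw": 1},
  {"sz": 0.5, "jaw": 1},
  {"sz": 0.12, "jaw": 1},
  {"jaw": 0},
  {"jaw": 0},
  {"jaw": 0},
  {"jaw": 0},
  {"jaw": 0},
  {"jaw": 0},
  {"jaw": 0},
  {"jaw": 0},
], grip_force=40)

```text
t: 17.05
eef_pos: [0.4454, -0.0524, 0.0397]
tool_rot: [0.001, 0.735, 0.678, 0.001]
contact_force: [-0.8, -0.3, 6.8]
gripper_width: 0.502
grasp_force: 39.9
```

advance([
  {"sz": -0.4, "jaw": 0},
  {"sz": -0.7, "jaw": 0},
  {"sz": -0.7, "jaw": 0},
  {"sz": -0.7, "jaw": 0},
  {"sz": -0.7, "jaw": 0},
  {"jaw": 0},
  {"jaw": 0},
])

```text
t: 17.75
eef_pos: [0.4446, -0.0523, 0.1992]
tool_rot: [0.0, 0.735, 0.678, 0.002]
contact_force: [-0.9, -0.6, -1.7]
gripper_width: 0.507
grasp_force: 41.1
```

In the tool's units: 0.04 m is 0.8, 0.032 m is 0.64.

advance([
  {"sx": 0.12, "sy": 0.28, "jaw": 0},
  {"sx": 0.26, "sy": 0.64, "jaw": 0},
  {"sx": 0.26, "sy": 0.64, "jaw": 0},
  {"sx": 0.26, "sy": 0.64, "jaw": 0},
  {"sx": 0.26, "sy": 0.64, "jaw": 0},
  {"sx": 0.22, "sy": 0.52, "jaw": 0},
  {"sx": 0.136, "sy": 0.328, "jaw": 0},
  {"sz": 0.6, "jaw": 0},
  {"sz": 0.8, "jaw": 0},
  {"sz": 0.6, "jaw": 0},
  {"sz": 0.3, "jaw": 0},
  {"sz": 0.2, "jaw": 0},
  {"jaw": 0},
  {"jaw": 0},
  {"jaw": 0},
])

```text
t: 19.25
eef_pos: [0.6353, 0.0078, 0.0747]
tool_rot: [0.001, 0.736, 0.678, 0.001]
contact_force: [0.7, 0.6, 1.0]
gripper_width: 0.507
grasp_force: 41.1
```

In the tool's units: 0.01 m is 0.2, 0.0005 m is 0.01.

advance([
  {"sx": 0.01, "sy": -0.016, "sz": 0.2, "jaw": 0},
  {"sz": 0.1, "jaw": 0},
  {"sz": 0.08, "jaw": 0},
  {"sz": 0.03, "jaw": 0},
  {"jaw": 0},
  {"jaw": 0},
])

```text
t: 19.85
eef_pos: [0.6332, 0.0085, 0.0547]
tool_rot: [-0.001, 0.736, 0.677, 0.0]
contact_force: [-7.1, 0.1, 18.1]
gripper_width: 0.507
grasp_force: 43.2
```

In the tool's units: -0.045 m is -0.9, -0.03 m is -0.6.

advance([
  {"sz": -0.03, "jaw": 0},
  {"jaw": 0.57},
  {"jaw": 0.65},
  {"jaw": 0.8},
  {"jaw": 1},
  {"jaw": 1},
  {"jaw": 1},
  {"sz": -0.6, "jaw": 1},
  {"sz": -0.9, "jaw": 1},
  {"sz": -0.9, "jaw": 1},
  {"sz": -0.9, "jaw": 1},
  {"sz": -0.9, "jaw": 1},
  {"jaw": 1},
  {"jaw": 1},
])

```text
t: 21.25
eef_pos: [0.6339, 0.0084, 0.2653]
tool_rot: [0.001, 0.735, 0.678, 0.001]
contact_force: [-0.5, 0.8, -0.9]
gripper_width: 1.001
grasp_force: 0.0
```

```bash
python3 look.py w7 "[('c',.632,.009,.015),('b',.6386,.0984,.015)]"
```

Run:
```python
from h import *
i=eyes.read_camera("scene");cv2.imwrite("pics/s7.png",i);c=cam("scene")
for t,p in dict(a=(.651,.1835),b=(.643,.095),c=(.635,.006)).items():
    h,R=TIN[t];k=at(tinmask(i),tuple(map(float,proj(c,[*p,h*.7]))));x,e=rim(c,k,h+.015,R);print(t,x.round(4),e,cv2.boundingRect(k))
```

```text
[0.6339 0.0084 0.2653] [5.000e-04 7.355e-01 6.775e-01 1.100e-03] [-0.56  0.4   0.61  1.62 -0.25  1.19  0.03]
c [321. 181.] -> [0.6302 0.009 ] 0.26 (298, 154, 43, 49) tool dxy [ 0.0003 -0.0037]
b [320.  92.] -> [0.6384 0.0977] 0.23 (286, 56, 69, 72) tool dxy [ 0.0894 -0.0028]
a [0.652  0.1833] 0.0004634280536013435 (385, 211, 33, 53)
b [0.6428 0.0946] 0.0005156219371570686 (339, 209, 34, 51)
c [0.6339 0.0049] 0.0004758277038995869 (299, 213, 23, 38)
```

In the tool's units: -0.032 m is -0.64, -0.02 m is -0.4.

advance([
  {"sx": 0.04, "sy": -0.24, "jaw": 1},
  {"sx": 0.1, "sy": -0.64, "jaw": 1},
  {"sx": 0.1, "sy": -0.64, "jaw": 1},
  {"sx": 0.1, "sy": -0.64, "jaw": 1},
  {"sx": 0.1, "sy": -0.64, "jaw": 1},
  {"sx": 0.08, "sy": -0.4, "jaw": 1},
  {"sx": 0.04, "sy": -0.216, "jaw": 1},
  {"jaw": 1},
  {"jaw": 1},
  {"jaw": 1},
])

```text
t: 22.35
eef_pos: [0.4663, 0.0499, 0.2641]
tool_rot: [0.0, 0.736, 0.677, -0.0]
contact_force: [0.7, 0.2, -0.2]
gripper_width: 0.999
grasp_force: 0.0
```

```bash
python3 look.py w8 "[('d',.464,.05,0)]"
```

```text
[0.4663 0.0499 0.2641] [ 4.000e-04  7.358e-01  6.772e-01 -1.000e-04] [-0.8   0.06  0.6   1.99 -0.04  1.11 -0.27]
d [321. 175.] -> [0.4642 0.0516] 0.33 (297, 147, 49, 52) tool dxy [ 0.0014 -0.0022]
```

In the tool's units: 0.045 m is 0.9, 0.04 m is 0.8.

advance([
  {"sx": 0.028, "sz": 0.6, "jaw": 1},
  {"sz": 0.9, "jaw": 1},
  {"sz": 0.9, "jaw": 1},
  {"sz": 0.9, "jaw": 1},
  {"sz": 0.8, "jaw": 1},
  {"sz": 0.5, "jaw": 1},
  {"sz": 0.28, "jaw": 1},
  {"jaw": 0},
  {"jaw": 0},
  {"jaw": 0},
  {"jaw": 0},
  {"jaw": 0},
  {"jaw": 0},
  {"jaw": 0},
], grip_force=40)

```text
t: 23.8
eef_pos: [0.4665, 0.052, 0.0209]
tool_rot: [0.0, 0.735, 0.678, 0.001]
contact_force: [-0.0, 0.2, 6.7]
gripper_width: 0.642
grasp_force: 43.0
```

advance([
  {"sz": -0.4, "jaw": 0},
  {"sz": -0.7, "jaw": 0},
  {"sz": -0.7, "jaw": 0},
  {"sz": -0.7, "jaw": 0},
  {"sz": -0.5, "jaw": 0},
  {"jaw": 0},
  {"jaw": 0},
])

```text
t: 24.5
eef_pos: [0.4653, 0.052, 0.1701]
tool_rot: [-0.0, 0.735, 0.678, 0.0]
contact_force: [0.1, 0.6, -1.0]
gripper_width: 0.639
grasp_force: 42.8
```

In the tool's units: 0.04 m is 0.8, 0.013 m is 0.26.

advance([
  {"sx": -0.18, "sy": 0.26, "jaw": 0},
  {"sx": -0.42, "sy": 0.6, "jaw": 0},
  {"sx": -0.42, "sy": 0.6, "jaw": 0},
  {"sx": -0.42, "sy": 0.6, "jaw": 0},
  {"sx": -0.42, "sy": 0.6, "jaw": 0},
  {"sx": -0.32, "sy": 0.482, "jaw": 0},
  {"sx": -0.192, "sy": 0.3, "jaw": 0},
  {"sz": 0.6, "jaw": 0},
  {"sz": 0.8, "jaw": 0},
  {"sz": 0.6, "jaw": 0},
  {"sz": 0.24, "jaw": 0},
  {"jaw": 0},
  {"jaw": 0},
  {"jaw": 0},
])

```text
t: 25.9
eef_pos: [0.6286, -0.081, 0.0597]
tool_rot: [0.001, 0.736, 0.677, 0.001]
contact_force: [-1.1, 0.1, -0.0]
gripper_width: 0.642
grasp_force: 42.7
```

In the tool's units: 0.012 m is 0.24, 0.001 m is 0.02.

advance([
  {"sx": 0.02, "sy": -0.01, "sz": 0.24, "jaw": 0},
  {"sz": 0.12, "jaw": 0},
  {"sz": 0.06, "jaw": 0},
  {"sz": 0.03, "jaw": 0},
  {"jaw": 0},
  {"jaw": 0},
])

```text
t: 26.5
eef_pos: [0.6267, -0.0793, 0.036]
tool_rot: [-0.0, 0.735, 0.678, 0.0]
contact_force: [-3.5, 1.6, 5.5]
gripper_width: 0.638
grasp_force: 43.3
```

In the tool's units: -0.045 m is -0.9, -0.04 m is -0.8.

advance([
  {"jaw": 0.71},
  {"jaw": 0.8},
  {"jaw": 1},
  {"jaw": 1},
  {"jaw": 1},
  {"sz": -0.6, "jaw": 1},
  {"sz": -0.9, "jaw": 1},
  {"sz": -0.9, "jaw": 1},
  {"sz": -0.9, "jaw": 1},
  {"sz": -0.9, "jaw": 1},
  {"sy": -0.8, "jaw": 1},
  {"sy": -0.9, "jaw": 1},
  {"sy": -0.9, "jaw": 1},
  {"jaw": 1},
  {"jaw": 1},
])

```text
t: 28.0
eef_pos: [0.497, -0.0686, 0.2461]
tool_rot: [-0.0, 0.735, 0.678, 0.001]
contact_force: [0.4, -0.3, 0.4]
gripper_width: 1.001
grasp_force: 0.0
```

```bash
python3 look.py w9 "[('d',.625,-.08,.015),('c',.6302,.009,.015)]"
```

Run:
```python
from h import *
i=eyes.read_camera("scene");cv2.imwrite("pics/s9.png",i);c=cam("scene")
for t,p in dict(a=(.651,.1835),b=(.643,.095),c=(.635,.006),d=(.628,-.084)).items():
    h,R=TIN[t];k=at(tinmask(i),tuple(map(float,proj(c,[*p,h*.7]))));x,e=rim(c,k,h+.015,R);print(t,x.round(4),e,cv2.boundingRect(k))
cv2.imwrite("pics/s9c.png",cv2.resize(i[110:330,160:520],None,fx=2.2,fy=2.2,interpolation=cv2.INTER_CUBIC))
```

```text
[ 0.497  -0.0686  0.2461] [-2.000e-04  7.354e-01  6.776e-01  1.000e-03] [-0.61  0.16  0.71  1.95 -0.12  1.07  0.07]
d [441. 182.] -> [ 0.6266 -0.0796] 0.29 (405, 151, 65, 57) tool dxy [-0.0004  0.1301]
c [456.  95.] -> [0.6298 0.0087] 0.25 (412, 70, 69, 51) tool dxy [0.0879 0.126 ]
a [0.6519 0.1833] 0.0004837638533130352 (385, 211, 33, 53)
b [0.6429 0.0945] 0.000471002918870168 (339, 209, 34, 51)
c [0.6339 0.005 ] 0.0005127843022365088 (299, 213, 23, 38)
d [ 0.6303 -0.083 ] 0.0005874324786762132 (254, 213, 29, 37)
```

View pics/s9c.png

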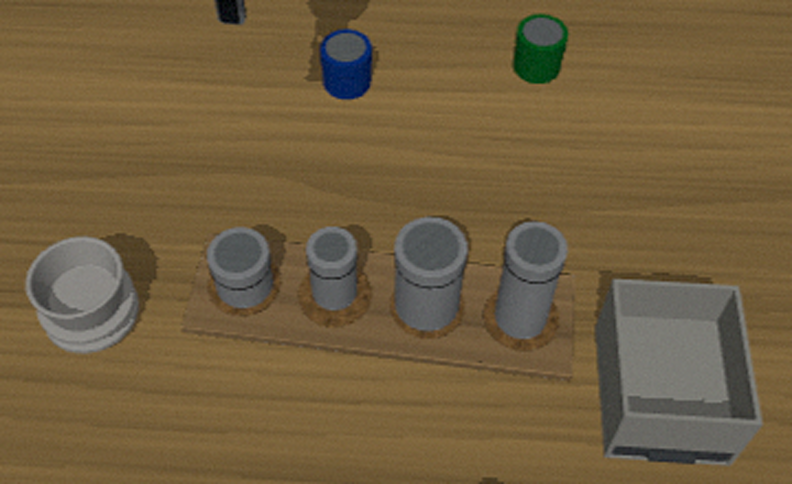

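All four tins stand upright in the right order, each within about 2 mm of its disc centre. The bin, ramekins and look-alikes haven't moved.

```bash
python3 -c "
from station import bot
print(bot.hand_in())"
```

```text
the job is handed in; nothing more can be done
None
```

I handed the job in with all four canisters standing on their discs, tallest by the bin to shortest by the ramekins, each within about 2–3 mm of centre by camera, at about 28 s of the 112 s allowed; no verdict was returned.

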